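# Load the spice tray in order and slide it home

## Task

Stand the three glass spice jars upright in the chest tray's numbered pockets, filling them in number order: first the tallest jar in pocket one (one stud), then the middle jar in pocket two (two studs), then the shortest in pocket three (three studs). Then slide the tray fully home with all three still standing in their pockets. The glass is thin, so grip the jars lightly, set them down softly without dropping or tipping them, ease the tray in without slamming it, and leave the pot, mess kit, funnel and scraper where they are.

Things in the scene. Friction and masses are not known exactly. Their poses are not given: they have to be found in the camera images.
- jar_tall: closed cylindrical amber glass jar with flat aluminium lid, tallest of three alike but for height: 44 mm diameter (lid too), 98 mm tall over all, about 130 g; stands upright. Thin glass: it counts as broken if the contact forces on it reach 60 N (both fingers' forces added; also knocks and drops). Origin at centre of underside, z up
- jar_middle: closed cylindrical amber glass jar with flat aluminium lid, middle of three alike but for height: 44 mm diameter (lid too), 76 mm tall over all, about 110 g; stands upright. Thin glass: it counts as broken if the contact forces on it reach 60 N (both fingers' forces added; also knocks and drops). Origin at centre of underside, z up
- jar_short: closed cylindrical amber glass jar with flat aluminium lid, shortest of three alike but for height: 44 mm diameter (lid too), 54 mm tall over all, about 90 g; stands upright. Thin glass: it counts as broken if the contact forces on it reach 60 N (both fingers' forces added; also knocks and drops). Origin at centre of underside, z up
- pocket1 (a point): centre of the floor of pocket one in the tray's pale wooden rack: a square pocket 57 x 57 mm, 16 mm deep, marked by 1 small dark stud on the rack's rim on the handle side; it is the left one (+y of this frame) of a row of three, 85 mm apart; axes as the chest's; floor about 74 mm above the bench
- pocket2 (a point): centre of the floor of pocket two in the tray's pale wooden rack: a square pocket 57 x 57 mm, 16 mm deep, marked by 2 small dark studs on the rack's rim on the handle side; middle of the row; axes as the chest's
- pocket3 (a point): centre of the floor of pocket three in the tray's pale wooden rack: a square pocket 57 x 57 mm, 16 mm deep, marked by 3 small dark studs on the rack's rim on the handle side; right end of the row; axes as the chest's; the tray's front panel lies 68 mm toward the robot from the pocket centres, its top 27 mm over the pocket floors
- tray (a joint): how far the steel upper tray is slid out of the chest toward the robot, m: 0 fully home, 0.18 fully out; stiff by about 2 N of friction
- tray_handle (a point): middle of the tray's bar handle: a dark steel round bar 12 mm thick, 120 mm long across the tray, 45 mm in front of the tray's front panel, about 100 mm above the bench; x points into the chest (the push direction that closes the tray). When the tray is home the bar stands 60 mm in front of the chest's front
- chest_front (a point): grey steel tool chest fixed on the bench, 240 mm deep (x), 340 mm wide (y), 200 mm tall, black rubber mat on top, open bay at its front (-x, toward the robot) for the upper tray; bay ceiling 186 mm above the bench. This point: middle of the top front edge; x to the back, y to its left seen from the robot
- coffee_pot: white enamel coffee pot, 112 mm base diameter, 159 mm tall, standing on the bench; leave alone; origin at centre of underside
- mess_kit: round aluminium mess kit, 124 mm diameter, 52 mm tall, on the chest's mat; leave alone; origin at centre of underside
- funnel: black plastic funnel standing mouth down on the bench, 104 mm diameter, 110 mm tall; leave alone; origin at centre of underside
- scraper: orange plastic scraper lying flat on the chest's mat, 147 mm long along its x, blade 70 mm wide; leave alone; origin on the underside, where handle meets blade
Things that resemble listed ones, but are neither listed nor needed, are in the scene too. Leave any brown or green look-alike of the jar_tall alone.

How it is judged (in metres and radians):
On the way, in this order (a step that is already met when the one before it is completed fails the run):
1. the tallest jar stands released in pocket one (horizontal distance between jar_tall and pocket1 below 0.013 m and z of jar_tall in the frame of pocket1 between -0.004 and 0.006 m and angle between jar_tall's own z axis and vertical below 0.12 rad and contact force between jar_tall and the fingers below 0.1 N), for 0.2 s.
2. the middle jar stands released in pocket two (horizontal distance between jar_middle and pocket2 below 0.013 m and z of jar_middle in the frame of pocket2 between -0.004 and 0.006 m and angle between jar_middle's own z axis and vertical below 0.12 rad and contact force between jar_middle and the fingers below 0.1 N), for 0.2 s.
3. the shortest jar stands released in pocket three (horizontal distance between jar_short and pocket3 below 0.013 m and z of jar_short in the frame of pocket3 between -0.004 and 0.006 m and angle between jar_short's own z axis and vertical below 0.12 rad and contact force between jar_short and the fingers below 0.1 N), for 0.2 s.
4. the tray is slid fully home (value of joint tray below 0.006 m), for 0.2 s.
At the end, for the whole second after the job is handed in: each jar stands upright (within 0.12 rad) on the floor of its own pocket (tallest in one, middle in two, shortest in three; within 13 mm of its centre and 6 mm of its floor), released and at rest, and the tray is within 6 mm of fully home (all of step 1 and all of step 2 and all of step 3 and linear speed of each of jar_tall, jar_middle, jar_short below 0.02 m/s and value of joint tray below 0.006 m); the robot touches nothing.
It fails at once if a jar is squeezed, knocked or dropped with 60 N or more of contact force (contact force between any of jar_tall, jar_middle, jar_short and anything else above 60 N).
It fails at once if a jar is tipped by over 0.5 rad (angle between any of jar_tall, jar_middle, jar_short's own z axis and vertical above 0.5 rad).
It fails at once if the tray is slammed in (faster than 0.4 m/s) (velocity of joint tray below -0.4 m/s).
It fails at once if the pot, mess kit, funnel or scraper is shifted by more than 30 mm (distance of any of coffee_pot, mess_kit, funnel, scraper from where it was at the start of the episode above 0.03 m).
It also fails if it takes over 70 s, if anything falls off the work surface, if the arm or the gripper's body presses on something with over 40 N, if the wrist force passes 120 N, or if a joint passes its speed limit or range.

## Robot

A 7-joint arm with a two-finger parallel gripper is mounted at the origin on the work surface. World frame = base frame: x ahead of the robot, y to its left, z up, the work surface at z = 0. Lengths are in mm, angles in rad, forces in N, time in s.
With the tool pointing down it reaches from about 400 to 875 mm from the base axis. Payload 4.4 kg.
Tool frame: the origin (TCP) lies between the finger pads; the fingertips stand 17 mm ahead of it and the grasp point (between the pads) lies 2 mm behind it; z points along the fingers, y is the line along which they close (so a half turn about z gives the same grasp; the last joint's range is limited). The gripper opens to 85 mm and grips with 20 to 120 N. Pads are 22 mm wide; open, the fingers measure 114 mm over their backs; the gripper's body (76 mm by 85 mm) begins 54 mm behind the grasp point. The pads swing forward as they close: fully open they stand 13 mm farther back than shut.
Start: joints at [-1.37, 0.628, 0.038, 1.517, -0.027, 0.996, -0.02], TCP at [171.345, 627.024, 219.313] pointing down, gripper open.
Joint ranges: [-3.06, 3.06], [-0.37, 2.12], [-1.25, 1.32], [0.18, 2.47], [-1.1, 4.24], [0.23, 1.98], [-2.94, 2.94]. Speed limits (rad/s): [2.57, 2.57, 3.14, 3.14, 3.14, 3.14, 3.14].

## Interface

Orientations are given as [roll, pitch, yaw] about the fixed x, y, z axes, in that order (R = Rz(yaw) Ry(pitch) Rx(roll)).
In Python, from cell import sensors, get_image, ctrl gives the robot as it stands.
- The arm moves only by the tool send_rows, never from a script. Its argument "series" is a list of rows, each a list of 3 entries, a list of its own where there are three numbers: the finger opening in mm, from 0 to 85.4, then the shift along the world's x, y, z in units of 60 mm (1.0 is 60 mm), then the turn, a rotation vector about the world's x, y, z in units of 5 degrees (1.0 is 5 degrees). A call has 1 to 8 rows; each row shifts and turns the commanded pose from where the row before left it; what a row does not reach is not made up. A row lasts 1/8 s, in which the tool goes at most 62.5 mm and 10.7 degrees, less where a joint would pass 70% of its speed; a pose out of reach is approached as far as the arm can. A call is refused whole if a number of a shift passes 1 or a number of a turn 1, either way. A call with a gripper value outside its range is refused whole. The fingers move at their own pace and stop on an object; the grip force is fixed at half the most. Time passes only in rows, so rows that do not move let the fingers close. It gives the time, the measured TCP pose, the force, the opening and the grip force at its end, in the units of the state.
- sensors.read_state(): the state, without advancing time (a new reading comes with each control period).
- get_image(name): name is "side" or "top"; returns a dict with "img" (420x560x3 uint8, red, green, blue), "depth" (420x560 float32, mm along the optical axis (not along the pixel's ray), 0 where there is no reading), "vfov" (degrees; the focal length in pixels is half the picture's height over the tangent of half this angle, whatever the lens; pixels are square), "cx", "cy" (the principal point, pixels), "world_to_cam" (4x4, takes a point from world to camera coordinates). Camera axes: x right, y down, z forward; pixel columns grow to the right and rows downward; lengths in mm; the calibration is good to about 2 mm. A picture is of the moment at which its call begins.
- ctrl.finish_job(): hands the job in; it is judged then, once.
The state is a dict: "clock": time; "qpos": joint angles; "qd": joint speeds; "tau": joint torques, N m; "eef_pos": TCP position; "tool_rot": TCP orientation; "force": force on the tool from outside, world axes, zero at the start; "torque": the same for the moment, N m; "width": finger opening in mm; "gripper_force": force on a finger pad.
Only numpy, scipy, OpenCV 4.12 (cv2) and the standard library are available. Lean on these libraries where they do the work, as an engineer would, in place of code of your own. Each camera call takes 0.05 s, during which the arm holds its last target. There are 200 camera calls.

## Working session

There is one attempt and no reset: what is moved stays moved. The work goes in short steps, Python scripts to look and compute and a tool call to move; the robot and the scene stay as the last step left them, time stands still between calls to the robot, and variables do not carry over. Pictures are saved under pics/ and viewed, at most 10 in all, crops included, and the job is handed in when it is done.

Besides the shell and the picture viewer there is one more tool, called after ">>>" by a JSON object that holds its "fn" and its "kwargs", one argument or row to a line. send_rows: Moves the arm, as the interface text tells. Its arguments: {"type":"object","properties":{"series":{"type":"array"}},"required":["series"]}

```bash
mkdir -p pics; cat > h.py <<'E'
import numpy as np, cv2, pickle
from cell import sensors, get_image, ctrl
def grab(n, tag):
    d=get_image(n); pickle.dump(d,open(f'pics/{tag}.pkl','wb')); cv2.imwrite(f'pics/{tag}.png',d['img'][:,:,::-1]); return d
def load(tag): return pickle.load(open(f'pics/{tag}.pkl','rb'))
def cam(d):
    f=d['img'].shape[0]/2/np.tan(np.radians(d['vfov'])/2); W=np.array(d['world_to_cam']); R=W[:3,:3]; t=W[:3,3]
    return f,R,t,-R.T@t
def ray(d,u,v,z):
    f,R,t,c=cam(d); r=R.T@np.array([(u-d['cx'])/f,(v-d['cy'])/f,1]); return c+r*(z-c[2])/r[2]
def dep(d):
    f,R,t,c=cam(d); h,w=d['depth'].shape; u,v=np.meshgrid(np.arange(w),np.arange(h)); Z=d['depth']
    P=np.stack([(u-d['cx'])/f*Z,(v-d['cy'])/f*Z,Z],-1); return (P-t)@R
def proj(d,p):
    f,R,t,c=cam(d); q=R@np.array(p,float)+t; return d['cx']+f*q[0]/q[2], d['cy']+f*q[1]/q[2]
E
python3 - <<'E'
from h import *
s=sensors.read_state(); print({k:np.round(v,3) for k,v in s.items()})
for n in('side','top'):
    d=grab(n,n+'0'); f,R,t,c=cam(d); print(n,f,c,R.round(3).tolist(),d['vfov'])
a=[cv2.imread(f'pics/{n}0.png') for n in('side','top')]
E
```

```text
{'clock': np.float64(0.0), 'qpos': array([-1.37 ,  0.629,  0.038,  1.518, -0.027,  0.996, -0.02 ]), 'qd': array([-0.001, -0.001,  0.   , -0.002, -0.   ,  0.001,  0.002]), 'tau': array([-0.0000e+00, -5.6340e+01,  1.2270e+00, -1.9345e+01,  1.1000e-02,
        1.0000e-02, -0.0000e+00]), 'eef_pos': array([171.173, 626.384, 218.39 ]), 'tool_rot': array([-3.14 ,  0.   ,  2.875]), 'force': array([-0.007,  0.478, -1.38 ]), 'torque': array([ 0.026, -0.012, -0.032]), 'gripper_force': np.float64(0.0), 'width': np.float64(85.177)}
side 534.2571262188902 [ 487.40047218  815.84481664 1157.08271279] [[-0.997, -0.08, -0.017], [-0.048, 0.746, -0.665], [0.066, -0.662, -0.747]] 42.916518210617184
top 501.1229543870271 [ 465.49999784  -78.07500234 1287.19007438] [[-0.015, -1.0, -0.02], [-0.996, 0.017, -0.093], [0.093, 0.019, -0.995]] 45.473102750981354
```

View pics/side0.png

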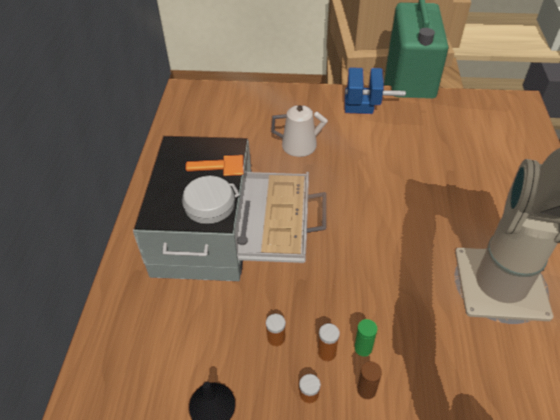

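View pics/top0.png

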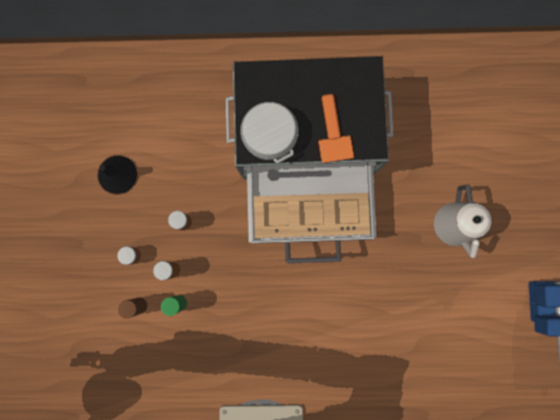

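Side view: aluminium-lidded amber jars at (276,330), (329,343) and (310,390). The green look-alike is at (367,338) and the dark brown one at (370,380). In the top view the lids are at (178,220), (163,271) and (127,256), with decoys at (171,306) and (129,309). The rack pockets are at about (278,213), (313,211) and (347,210), with 1, 2 and 3 studs from left to right, and the handle is at (313,258).

```bash
python3 - <<'E'
from h import *
T=load('top0');S=load('side0');PT=dep(T);PS=dep(S)
def lid(d,P,u,v,r=16):
    hs=cv2.cvtColor(d['img'],cv2.COLOR_RGB2HSV); m=((hs[...,1]<60)&(hs[...,2]>110)).astype(np.uint8)
    n,l,st,ce=cv2.connectedComponentsWithStats(m)
    k=l[v-6:v+7,u-6:u+7]; k=np.bincount(k[k>0]).argmax()
    mm=l==k; z=P[...,2][mm&(d['depth']>0)]
    c=ce[k]; zz=np.median(z); return st[k],c.round(1),round(float(zz),1),ray(d,*c,zz).round(1)
for n,a,b in(('A',(178,220),(276,324)),('B',(163,271),(329,334)),('C',(127,256),(310,382))):
    print(n,lid(T,PT,*a)); print('   ',lid(S,PS,*b))
# rack wood
hs=cv2.cvtColor(T['img'],cv2.COLOR_RGB2HSV)
for p in((278,213),(313,211),(347,210),(295,211),(330,211),(313,236),(277,231),(313,229),(347,229),(313,258),(313,240),(260,240),(370,180)):
    print(p,hs[p[1],p[0]],PT[p[1],p[0]].round(1))
a=cv2.resize(T['img'][150:280,230:390],None,fx=5,fy=4.6,interpolation=cv2.INTER_CUBIC)
cv2.imwrite('pics/c1.png',cv2.resize(T['img'][150:270,230:390],None,fx=5,fy=5,interpolation=cv2.INTER_CUBIC)[:,:,::-1])
cv2.imwrite('pics/c2.png',cv2.resize(S['img'][300:420,250:400],None,fx=5,fy=5,interpolation=cv2.INTER_CUBIC)[:,:,::-1])
E
```

```text
A (array([168, 211,  19,  18, 265], dtype=int32), array([176.8, 219.5]), 75.3, array([565.3, 195.3,  75.3]))
    (array([266, 314,  19,  19, 299], dtype=int32), array([275.1, 322.8]), 75.8, array([564.2, 197.8,  75.8]))
B (array([153, 261,  19,  19, 285], dtype=int32), array([162.2, 270.2]), 97.4, array([443.5, 224.5,  97.4]))
    (array([319, 323,  21,  21, 325], dtype=int32), array([328.7, 333. ]), 97.6, array([442.7, 227.3,  97.6]))
C (array([117, 246,  18,  19, 260], dtype=int32), array([125.8, 255.1]), 53.5, array([481. , 326.5,  53.5]))
    (array([299, 374,  22,  22, 361], dtype=int32), array([309.3, 384.3]), 53.6, array([480. , 328.6,  53.6]))
(278, 213) [ 16 106 188] [577.3 -51.4  72.6]
(313, 211) [ 15 106 186] [ 580.8 -136.6   72.1]
(347, 210) [ 16 105 183] [ 581.7 -219.    73.5]
(295, 211) [ 16 104 174] [579.7 -92.6  91.5]
(330, 211) [ 16 104 177] [ 579.1 -177.    82.7]
(313, 236) [ 15  52 168] [ 519.8 -135.1   76.6]
(277, 231) [ 15  73 108] [532.5 -48.7  89.5]
(313, 229) [ 15  85 135] [ 536.  -134.9   88.4]
(347, 229) [ 14  68 113] [ 534.6 -215.9   89.6]
(313, 258) [ 8 48 79] [ 466.9 -132.8  101.7]
(313, 240) [ 15  13 152] [ 509.3 -133.9   99.1]
(260, 240) [ 18  10 133] [511.3  -8.3  98.5]
(370, 180) [ 13  12 151] [ 651.8 -274.3   89.6]
```

View pics/c1.png

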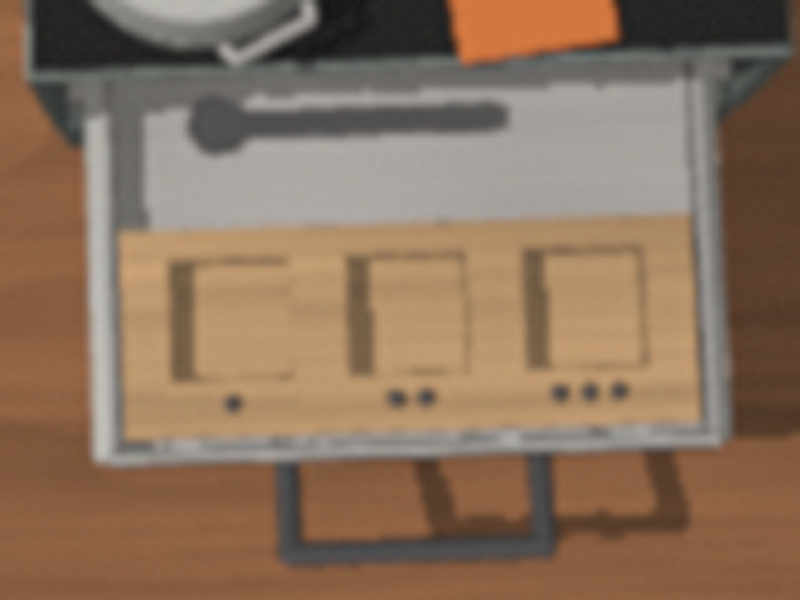

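View pics/c2.png

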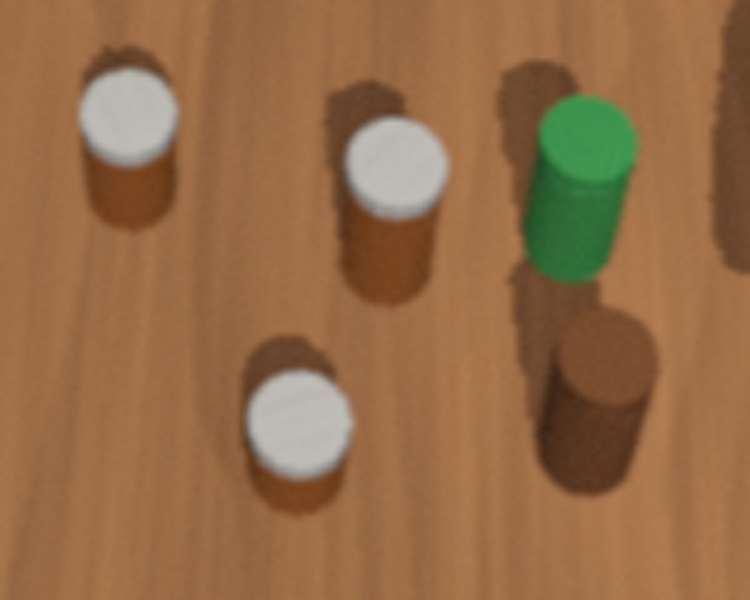

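Tall is B at (443,226), middle is A at (565,197) and short is C at (480,328). Depth heights of 97.5, 75.5 and 53.5 mm match the listed sizes. The crops confirm lidded amber glass and studs 1, 2, 3 from left to right. Next I measure the pockets precisely.

```bash
cat > pk.py <<'E'
from h import *
def pockets(tag):
    d=load(tag);P=dep(d);hs=cv2.cvtColor(d['img'],cv2.COLOR_RGB2HSV)
    X,Y,Z=P[...,0],P[...,1],P[...,2]
    out=[]
    for c in((579,-51),(580,-135),(581,-219)):
        m=(abs(X-c[0])<45)&(abs(Y-c[1])<42)&(Z>62)&(Z<82)&(hs[...,1]>60)
        n,l,st,ce=cv2.connectedComponentsWithStats(m.astype(np.uint8)); k=1+st[1:,4].argmax(); q=P[l==k]
        lo,hi=np.percentile(q[:,:2],[2,98],0); out.append((((lo+hi)/2).round(1),(hi-lo).round(1),np.median(q[:,2]).round(1),len(q)))
    return out
if __name__=='__main__':
    for t in('top0','side0'):
        d=load(t);P=dep(d);X,Y,Z=P[...,0],P[...,1],P[...,2]
        for o in pockets(t): print(t,*o)
        m=(X>450)&(X<482)&(Z>85)&(Z<115)&(Y>-230)&(Y<-50); q=P[m]; print('bar',len(q),np.percentile(q,[2,50,98],0).round(1).tolist())
        b=q[(abs(q[:,1]+133)<50)]; print(' fit',np.polyfit(b[:,1],b[:,0],1),np.percentile(b,[5,50,95],0).round(1).tolist())
        m=(X>500)&(X<522)&(Z>92)&(Z<106)&(Y>-290)&(Y<20); q=P[m]; print('panel',len(q),np.percentile(q,[2,50,98],0).round(1).tolist(),np.polyfit(q[:,1],q[:,0],1))
        m=(Z>193)&(Z<207)&(X>600)&(X<960)&(Y>-400)&(Y<100); q=P[m][:,:2].astype(np.float32); print('chest top',cv2.minAreaRect(q),cv2.boxPoints(cv2.minAreaRect(q)).round(0).tolist())
E
python3 pk.py
python3 - <<'E'
from h import *
d=load('top0')
for n,x,y in(('p1',230.5,319),('p2',408,313),('p3',586,307),('s1',233,403),('s2',412,398),('s3',590,392)):
    print(n,ray(d,(x+.5)/5-.5+230,(y+.5)/5-.5+150,90).round(1))
E
```

```text
top0 [574.9 -45.5] [54.  55.6] 73.9 549
top0 [ 576.3 -131.6] [54.1 53.9] 73.9 549
top0 [ 578.1 -217.1] [55.1 54.4] 74.0 549
bar 338 [[457.4, -196.2, 98.3], [464.3, -132.5, 104.1], [480.1, -69.2, 109.6]]
 fit [-1.66629562e-02  4.60832998e+02] [[457.7, -177.2, 99.8], [462.7, -132.8, 104.7], [468.7, -88.0, 108.8]]
panel 365 [[503.3, -270.1, 92.3], [510.8, -131.4, 99.6], [520.9, 7.4, 104.7]] [-1.17308104e-02  5.09456012e+02]
chest top ((794.298828125, -127.14248657226562), (238.89744567871094, 339.14141845703125), 0.9074562788009644) [[672.0, 41.0], [678.0, -299.0], [916.0, -295.0], [911.0, 44.0]]
side0 [575.2 -53.5] [55.  46.9] 74.5 341
side0 [ 576.8 -138.9] [54.2 45.7] 74.5 296
side0 [ 577.9 -224.5] [54.4 44.4] 75.0 257
bar 199 [[457.9, -196.0, 94.9], [464.7, -123.8, 104.7], [480.6, -66.5, 109.1]]
 fit [-3.12464789e-02  4.59101086e+02] [[458.6, -176.5, 102.3], [463.2, -130.0, 105.6], [467.8, -87.3, 108.8]]
panel 224 [[502.2, -266.9, 92.2], [510.7, -107.9, 100.2], [521.1, 12.2, 104.8]] [-1.02327027e-02  5.09743819e+02]
chest top ((794.9187622070312, -125.78300476074219), (239.90625, 343.890380859375), 1.1483358144760132) [[672.0, 44.0], [678.0, -300.0], [918.0, -295.0], [911.0, 49.0]]
p1 [574.8 -46.2  90. ]
p2 [ 576.3 -131.4   90. ]
p3 [ 577.7 -216.5   90. ]
s1 [534.4 -46.9  90. ]
s2 [ 535.5 -132.4   90. ]
s3 [ 537.  -217.3   90. ]
```

>>> {"fn": "send_rows", "kwargs": {
  "series": [
    [64, [0.5, -0.75, 0], [0, 0, -1]],
    [64, [0.5, -0.75, 0], [0, 0, -1]],
    [64, [0.5, -0.75, 0], [0, 0, -1]],
    [64, [0.5, -0.75, 0], [0, 0, -1]],
    [64, [0.5, -0.75, 0], [0, 0, -1]],
    [64, [0.5, -0.75, 0], [0, 0, -1]],
    [64, [0.5, -0.75, 0], [0, 0, -1]],
    [64, [0.5, -0.75, 0], [0, 0, -1]]
  ]
}}

```text
clock: 1.1
eef_pos: [412.0, 265.5, 219.2]
tool_rot: [-3.141, -0.0, 2.174]
force: [0.2, 0.3, -0.8]
width: 64.3
gripper_force: 0.0
```

```bash
python3 - <<'E'
from h import *
d=load('top0');P=dep(d);hs=cv2.cvtColor(d['img'],cv2.COLOR_RGB2HSV)
for n,u,v in(('green',171,306),('brown',129,309),('funnel',118,174),('pot',463,224)):
    w=12 if n in('green','brown') else 30
    q=P[v-w:v+w+1,u-w:u+w+1].reshape(-1,3); q=q[q[:,2]>np.percentile(q[:,2],99)-8]; q=q[q[:,2]>25]
    print(n,((np.percentile(q,2,0)+np.percentile(q,98,0))/2).round(),np.median(q[:,2]),len(q))
E
```

```text
green [359. 206.  98.] 97.39164673411268 257
brown [355. 308.  98.] 97.36736064353687 254
funnel [582. 149. 694.] 109.34102715980457 61
pot [ 511. -294.  718.] 156.54890241794794 77
```

>>> {"fn": "send_rows", "kwargs": {
  "series": [
    [64, [0.3, -0.33, 0], [0, 0, -1]],
    [64, [0.22, -0.33, 0], [0, 0, -1]],
    [64, [0, 0, -0.4], [0, 0, -1]],
    [64, [0, 0, -0.4], [0, 0, -1]],
    [64, [0, 0, -0.3], [0, 0, -1]],
    [64, [0, 0, -0.1], [0, 0, -1]],
    [64, [0, 0, 0], [0, 0, -0.9]],
    [64, [0, 0, 0], [0, 0, 0]]
  ]
}}

```text
clock: 2.1
eef_pos: [442.1, 228.4, 146.9]
tool_rot: [-3.141, 0.0, 1.576]
force: [-0.3, 1.0, -0.4]
width: 64.2
gripper_force: 0.0
```

```bash
python3 - <<'E'
from h import *
s=sensors.read_state(); print(s['eef_pos'],s['tool_rot'],s['qpos'].round(2) if hasattr(s['qpos'],'round') else s['qpos'])
grab('side','side1')
d=grab('top','top1'); cv2.imwrite('pics/t1.png',cv2.resize(d['img'][180:340,60:260],None,fx=3.5,fy=3.5)[:,:,::-1])
E
```

```text
[442.10778072 228.39496056 146.92013136] [-3.14092987e+00  5.44274913e-05  1.57601418e+00] [-0.79  0.55  0.38  2.02 -0.33  0.63 -0.19]
```

View pics/side1.png

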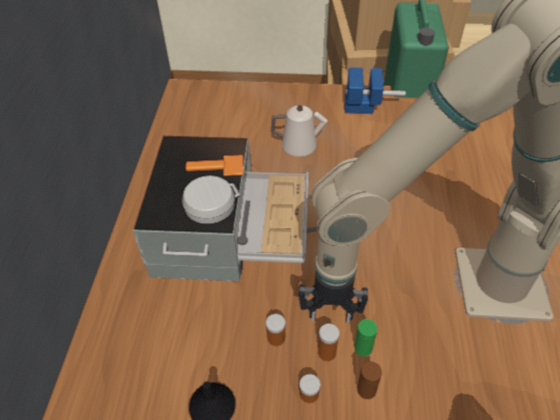

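The gripper is over the tall jar at (329,335). Its fingertips are at (307,310) and (347,318), clear of the green look-alike at (367,338). I'll descend around the jar.

>>> {"fn": "send_rows", "kwargs": {
  "series": [
    [64, [0.01, -0.03, -0.3], [0, 0, 0]],
    [64, [0, 0, -0.3], [0, 0, 0]],
    [64, [0, 0, -0.3], [0, 0, 0]],
    [64, [0, 0, -0.3], [0, 0, 0]],
    [64, [0, 0, -0.25], [0, 0, 0]],
    [64, [0, 0, -0.13], [0, 0, 0]],
    [56, [0, 0, 0], [0, 0, 0]],
    [50, [0, 0, 0], [0, 0, 0]]
  ]
}}

```text
clock: 3.2
eef_pos: [443.5, 225.8, 52.9]
tool_rot: [3.141, -0.0, 1.575]
force: [0.6, -0.5, 0.4]
width: 50.3
gripper_force: 0.0
```

>>> {"fn": "send_rows", "kwargs": {
  "series": [
    [48, [0, 0, 0], [0, 0, 0]],
    [46.5, [0, 0, 0], [0, 0, 0]],
    [45.5, [0, 0, 0], [0, 0, 0]],
    [45, [0, 0, 0], [0, 0, 0]]
  ]
}}

```text
clock: 3.7
eef_pos: [443.0, 225.7, 52.6]
tool_rot: [-3.141, -0.0, 1.575]
force: [-0.5, 0.8, 1.1]
width: 44.7
gripper_force: 0.4
```

>>> {"fn": "send_rows", "kwargs": {
  "series": [
    [44.3, [0, 0, 0], [0, 0, 0]],
    [44.0, [0, 0, 0], [0, 0, 0]]
  ]
}}

```text
clock: 3.95
eef_pos: [442.9, 225.6, 52.6]
tool_rot: [-3.141, -0.0, 1.575]
force: [-1.8, -0.0, 3.8]
width: 44.3
gripper_force: 5.7
```

>>> {"fn": "send_rows", "kwargs": {
  "series": [
    [43.8, [0, 0, 0], [0, 0, 0]],
    [43.8, [0, 0, 0], [0, 0, 0]]
  ]
}}

```text
clock: 4.2
eef_pos: [442.8, 225.7, 52.6]
tool_rot: [-3.141, -0.0, 1.575]
force: [-2.7, 0.3, 2.5]
width: 43.9
gripper_force: 8.7
```

>>> {"fn": "send_rows", "kwargs": {
  "series": [
    [43.6, [0, 0, 0], [0, 0, 0]],
    [43.6, [0, 0, 0.1], [0, 0, 0]],
    [43.6, [0, 0, 0.2], [0, 0, 0]],
    [43.6, [0, 0, 0.3], [0, 0, 0]],
    [43.6, [0, 0, 0.4], [0, 0, 0]],
    [43.6, [0, 0, 0.5], [0, 0, 0]],
    [43.6, [0, 0, 0.5], [0, 0, 0]],
    [43.6, [0, 0, 0.2], [0, 0, 0]]
  ]
}}

```text
clock: 5.2
eef_pos: [444.3, 226.0, 186.6]
tool_rot: [3.138, -0.002, 1.574]
force: [-0.2, 0.4, -2.0]
width: 43.9
gripper_force: 11.6
```

>>> {"fn": "send_rows", "kwargs": {
  "series": [
    [43.6, [0.12, -0.3, 0], [0, 0, 0]],
    [43.6, [0.3, -0.6, 0], [0, 0, 0]],
    [43.6, [0.35, -0.7, 0], [0, 0, 0]],
    [43.6, [0.35, -0.7, 0], [0, 0, 0]],
    [43.6, [0.35, -0.7, 0], [0, 0, 0]],
    [43.6, [0.3, -0.7, 0], [0, 0, 0]],
    [43.6, [0.25, -0.5, 0], [0, 0, 0]],
    [43.6, [0.17, -0.32, 0], [0, 0, 0]]
  ]
}}

```text
clock: 6.2
eef_pos: [574.7, -48.0, 184.0]
tool_rot: [-3.141, 0.001, 1.572]
force: [-0.1, -0.4, -1.3]
width: 43.7
gripper_force: 11.6
```

```bash
python3 - <<'E'
from h import *
s=sensors.read_state(); print(s['eef_pos'],s['tool_rot'],s['qpos'].round(2),s['gripper_force'])
a=grab('side','side2');b=grab('top','top2')
cv2.imwrite('pics/v2.png',np.hstack([cv2.resize(a['img'][120:300,200:400],None,fx=2,fy=2),cv2.resize(b['img'][110:290,200:400],None,fx=2,fy=2)])[:,:,::-1])
E
```

```text
[574.7208648  -47.98685154 184.02802546] [-3.14107184e+00  9.42944064e-04  1.57210181e+00] [-0.22  0.59  0.39  1.77 -0.29  0.83  0.31] 11.565407300367951
```

View pics/v2.png

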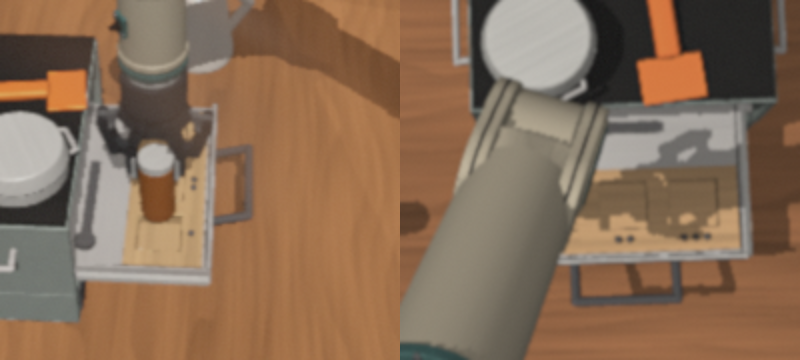

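Side crop: the tall jar hangs upright just above pocket one, with the arm's wrist clear of the chest. Pockets 2 and 3 are visible in the top crop. Lowering it now.

>>> {"fn": "send_rows", "kwargs": {
  "series": [
    [43.6, [0.01, 0.05, -0.1], [0, 0, 0]],
    [43.6, [0, 0, -0.25], [0, 0, 0]],
    [43.6, [0, 0, -0.25], [0, 0, 0]],
    [43.6, [0, 0, -0.18], [0, 0, 0]],
    [43.6, [0, 0, -0.08], [0, 0, 0]],
    [43.6, [0, 0, -0.03], [0, 0, 0]],
    [43.6, [0, 0, 0], [0, 0, 0]]
  ]
}}

```text
clock: 7.18
eef_pos: [575.3, -42.7, 131.3]
tool_rot: [3.141, 0.0, 1.574]
force: [0.3, 0.4, -1.6]
width: 44.0
gripper_force: 11.6
```

>>> {"fn": "send_rows", "kwargs": {
  "series": [
    [43.6, [0, -0.04, -0.02], [0, 0, 0]],
    [43.6, [0, 0, -0.02], [0, 0, 0]],
    [43.6, [0, 0, -0.02], [0, 0, 0]],
    [43.6, [0, 0, 0], [0, 0, 0]]
  ]
}}

```text
clock: 7.68
eef_pos: [575.1, -44.9, 127.4]
tool_rot: [-3.141, -0.0, 1.575]
force: [-0.6, 0.3, -2.7]
width: 44.3
gripper_force: 11.6
```

>>> {"fn": "send_rows", "kwargs": {
  "series": [
    [43.6, [0, 0, -0.015], [0, 0, 0]],
    [43.6, [0, 0, 0], [0, 0, 0]]
  ]
}}

```text
clock: 7.92
eef_pos: [575.2, -45.0, 126.7]
tool_rot: [3.141, -0.0, 1.575]
force: [-0.3, -1.2, -0.4]
width: 43.8
gripper_force: 11.5
```

>>> {"fn": "send_rows", "kwargs": {
  "series": [
    [43.6, [0, 0, -0.015], [0, 0, 0]],
    [43.6, [0, 0, 0], [0, 0, 0]]
  ]
}}

```text
clock: 8.18
eef_pos: [575.3, -45.1, 126.4]
tool_rot: [3.141, -0.0, 1.574]
force: [-1.9, -0.1, 4.9]
width: 43.7
gripper_force: 10.5
```

>>> {"fn": "send_rows", "kwargs": {
  "series": [
    [43.6, [0, 0, -0.015], [0, 0, 0]],
    [43.6, [0, 0, 0], [0, 0, 0]]
  ]
}}

```text
clock: 8.43
eef_pos: [575.6, -44.9, 125.8]
tool_rot: [3.14, -0.0, 1.574]
force: [-0.4, 0.6, 7.3]
width: 43.9
gripper_force: 7.8
```

The floor is taking load, so the jar is seated. Releasing and lifting clear.

>>> {"fn": "send_rows", "kwargs": {
  "series": [
    [44.2, [0, 0, 0.01], [0, 0, 0]],
    [44.8, [0, 0, 0], [0, 0, 0]],
    [47, [0, 0, 0], [0, 0, 0]],
    [54, [0, 0, 0], [0, 0, 0]],
    [62, [0, 0, 0], [0, 0, 0]],
    [64, [0, 0, 0.05], [0, 0, 0]],
    [64, [0, 0, 0.3], [0, 0, 0]],
    [64, [0, 0, 0.5], [0, 0, 0]]
  ]
}}

```text
clock: 9.43
eef_pos: [574.4, -44.9, 176.3]
tool_rot: [-3.139, -0.0, 1.574]
force: [0.3, -0.7, -0.3]
width: 63.8
gripper_force: 0.0
```

>>> {"fn": "send_rows", "kwargs": {
  "series": [
    [64, [0, 0, 0.4], [0, 0, 0]],
    [64, [-0.05, 0.3, 0.1], [0, 0, 0]],
    [64, [-0.05, 0.7, 0], [0, 0, 0]],
    [64, [-0.05, 0.9, 0], [0, 0, 0]],
    [64, [0, 0.9, 0], [0, 0, 0]],
    [64, [0, 0.9, 0], [0, 0, 0]],
    [64, [0, 0.3, 0], [0, 0, 0]],
    [64, [0, 0, 0], [0, 0, 0]]
  ]
}}

```text
clock: 10.42
eef_pos: [564.9, 197.1, 205.5]
tool_rot: [-3.14, 0.0, 1.578]
force: [-0.7, -0.3, 0.1]
width: 64.0
gripper_force: 0.0
```

```bash
cat > lids.py <<'E'
import sys
from h import *
def lids(tag):
    d=load(tag);P=dep(d);hs=cv2.cvtColor(d['img'],cv2.COLOR_RGB2HSV)
    m=((hs[...,1]<60)&(hs[...,2]>110)).astype(np.uint8); n,l,st,ce=cv2.connectedComponentsWithStats(m)
    for k in range(1,n):
        if 120<st[k,4]<600:
            q=P[l==k]; z=np.median(q[:,2]); print(tag,st[k],ray(d,*ce[k],z).round(1))
n=sys.argv[1]
for c in('side','top'): grab(c,c+n); lids(c+n)
s=sensors.read_state(); print(np.round(s['eef_pos'],1),s['clock'],s['qpos'].round(2))
E
python3 lids.py 3
```

```text
side3 [266 314  20  19 298] [564.1 197.9  75.7]
side3 [299 374  22  22 361] [480.  328.5  53.6]
top3 [226  96   9  47 189] [790.1  60.6 143.2]
top3 [265 200  20  20 313] [576.8 -45.3 171.5]
top3 [168 211  19  18 267] [565.3 195.1  75.2]
top3 [119 246  17  19 243] [480.9 324.5  53.6]
[565.9 193.2 206.1] 10.525 [-0.63  0.6   0.41  1.69 -0.29  0.91 -0.1 ]
```

Tall jar's lid is at (577,-45,171.5), so it is standing in pocket one. Now the middle jar at (565,196.5).

>>> {"fn": "send_rows", "kwargs": {
  "series": [
    [64, [-0.01, 0.05, -0.4], [0, 0, 0]],
    [64, [0, 0, -0.6], [0, 0, 0]],
    [64, [0, 0, -0.6], [0, 0, 0]],
    [64, [0, 0, -0.5], [0, 0, 0]],
    [64, [0, 0, -0.35], [0, 0, 0]],
    [64, [0, 0, -0.15], [0, 0, 0]],
    [60, [0, 0, -0.04], [0, 0, 0]],
    [52, [0, 0, 0], [0, 0, 0]]
  ]
}}

```text
clock: 11.52
eef_pos: [566.2, 197.6, 48.8]
tool_rot: [3.14, -0.0, 1.574]
force: [0.8, 0.4, 0.3]
width: 51.7
gripper_force: 0.0
```

>>> {"fn": "send_rows", "kwargs": {
  "series": [
    [48, [0, 0, 0], [0, 0, 0]],
    [46.5, [0, 0, 0], [0, 0, 0]],
    [45.5, [0, 0, 0], [0, 0, 0]],
    [45, [0, 0, 0], [0, 0, 0]],
    [44.5, [0, 0, 0], [0, 0, 0]]
  ]
}}

```text
clock: 12.15
eef_pos: [565.5, 198.1, 48.0]
tool_rot: [-3.141, -0.0, 1.575]
force: [-0.4, -0.2, 0.4]
width: 44.8
gripper_force: 0.4
```

>>> {"fn": "send_rows", "kwargs": {
  "series": [
    [44.1, [0, 0, 0], [0, 0, 0]],
    [43.8, [0, 0, 0], [0, 0, 0]],
    [43.6, [0, 0, 0], [0, 0, 0]],
    [43.6, [0, 0, 0], [0, 0, 0]]
  ]
}}

```text
clock: 12.65
eef_pos: [565.4, 198.1, 48.0]
tool_rot: [-3.141, -0.0, 1.575]
force: [-1.3, 0.3, 3.2]
width: 44.0
gripper_force: 6.7
```

>>> {"fn": "send_rows", "kwargs": {
  "series": [
    [43.3, [0, 0, 0], [0, 0, 0]],
    [43.3, [0, 0, 0], [0, 0, 0]],
    [43.3, [0, 0, 0.1], [0, 0, 0]],
    [43.3, [0, 0, 0.2], [0, 0, 0]],
    [43.3, [0, 0, 0.4], [0, 0, 0]],
    [43.3, [0, 0, 0.6], [0, 0, 0]],
    [43.3, [0, 0, 0.6], [0, 0, 0]],
    [43.3, [0, 0, 0.5], [0, 0, 0]]
  ]
}}

```text
clock: 13.65
eef_pos: [566.2, 198.0, 194.4]
tool_rot: [3.139, -0.001, 1.574]
force: [0.8, -0.3, -1.8]
width: 43.6
gripper_force: 11.0
```

>>> {"fn": "send_rows", "kwargs": {
  "series": [
    [43.3, [0, -0.1, 0.5], [0, 0, 0]],
    [43.3, [0.02, -0.5, 0.4], [0, 0, 0]],
    [43.3, [0.05, -0.8, 0], [0, 0, 0]],
    [43.3, [0.05, -0.9, 0], [0, 0, 0]],
    [43.3, [0.05, -0.9, 0], [0, 0, 0]],
    [43.3, [0, -0.9, 0], [0, 0, 0]],
    [43.3, [0, -0.8, 0], [0, 0, 0]],
    [43.3, [0, -0.45, 0], [0, 0, 0]]
  ]
}}

```text
clock: 14.65
eef_pos: [575.3, -127.0, 247.1]
tool_rot: [3.14, 0.002, 1.57]
force: [0.8, -0.2, -1.1]
width: 43.6
gripper_force: 11.0
```

>>> {"fn": "send_rows", "kwargs": {
  "series": [
    [43.3, [0, -0.11, 0], [0, 0, 0]],
    [43.3, [0, 0, 0], [0, 0, 0]],
    [43.3, [0, 0, 0], [0, 0, 0]]
  ]
}}

```text
clock: 15.02
eef_pos: [576.0, -127.4, 246.0]
tool_rot: [-3.142, -0.001, 1.577]
force: [-0.7, 0.0, -1.3]
width: 43.7
gripper_force: 11.0
```

>>> {"fn": "send_rows", "kwargs": {
  "series": [
    [43.3, [0.01, -0.035, -0.2], [0, 0, 0]],
    [43.3, [0, 0, -0.4], [0, 0, 0]],
    [43.3, [0, 0, -0.5], [0, 0, 0]],
    [43.3, [0, 0, -0.4], [0, 0, 0]],
    [43.3, [0, 0, -0.25], [0, 0, 0]],
    [43.3, [0, 0, -0.15], [0, 0, 0]],
    [43.3, [0, 0, -0.06], [0, 0, 0]],
    [43.3, [0, 0, 0], [0, 0, 0]]
  ]
}}

```text
clock: 16.02
eef_pos: [576.7, -131.8, 128.8]
tool_rot: [3.141, 0.0, 1.575]
force: [-0.6, 0.5, -1.1]
width: 43.4
gripper_force: 10.9
```

>>> {"fn": "send_rows", "kwargs": {
  "series": [
    [43.3, [0, 0, 0], [0, 0, 0]],
    [43.3, [0, 0, 0], [0, 0, 0]]
  ]
}}

```text
clock: 16.27
eef_pos: [576.7, -131.8, 129.0]
tool_rot: [3.141, 0.0, 1.574]
force: [0.5, 0.7, -1.2]
width: 43.8
gripper_force: 10.9
```

>>> {"fn": "send_rows", "kwargs": {
  "series": [
    [43.3, [0, 0.035, -0.03], [0, 0, 0]],
    [43.3, [0, 0, -0.03], [0, 0, 0]],
    [43.3, [0, 0, -0.025], [0, 0, 0]],
    [43.3, [0, 0, -0.015], [0, 0, 0]],
    [43.3, [0, 0, 0], [0, 0, 0]]
  ]
}}

```text
clock: 16.9
eef_pos: [576.3, -129.6, 122.3]
tool_rot: [-3.141, 0.0, 1.574]
force: [-0.4, 1.0, -1.4]
width: 43.4
gripper_force: 10.9
```

>>> {"fn": "send_rows", "kwargs": {
  "series": [
    [43.3, [0, 0, -0.015], [0, 0, 0]],
    [43.3, [0, 0, 0], [0, 0, 0]]
  ]
}}

```text
clock: 17.15
eef_pos: [576.4, -129.8, 122.0]
tool_rot: [3.141, 0.0, 1.574]
force: [-1.3, 0.2, 4.3]
width: 43.3
gripper_force: 11.2
```

>>> {"fn": "send_rows", "kwargs": {
  "series": [
    [43.3, [0, 0, -0.015], [0, 0, 0]],
    [43.3, [0, 0, 0], [0, 0, 0]]
  ]
}}

```text
clock: 17.4
eef_pos: [577.2, -130.0, 121.9]
tool_rot: [3.139, 0.0, 1.574]
force: [-1.9, 0.0, 8.8]
width: 43.3
gripper_force: 11.5
```

>>> {"fn": "send_rows", "kwargs": {
  "series": [
    [43.9, [0, 0, 0.015], [0, 0, 0]],
    [44.8, [0, 0, 0], [0, 0, 0]],
    [47, [0, 0, 0], [0, 0, 0]],
    [54, [0, 0, 0], [0, 0, 0]],
    [62, [0, 0, 0], [0, 0, 0]],
    [64, [0, 0, 0.1], [0, 0, 0]],
    [64, [0, 0, 0.4], [0, 0, 0]],
    [64, [0, 0, 0.6], [0, 0, 0]]
  ]
}}

```text
clock: 18.4
eef_pos: [575.6, -129.4, 187.7]
tool_rot: [-3.139, -0.0, 1.574]
force: [-0.1, -0.1, -0.2]
width: 64.0
gripper_force: 0.0
```

>>> {"fn": "send_rows", "kwargs": {
  "series": [
    [64, [0, 0, 0.5], [0, 0, 0]],
    [64, [-0.1, 0.4, 0.1], [0, 0, 0]],
    [64, [-0.2, 0.8, 0], [0, 0, 0]],
    [64, [-0.25, 0.9, 0], [0, 0, 0]],
    [64, [-0.25, 0.9, 0], [0, 0, 0]],
    [64, [-0.2, 0.9, 0], [0, 0, 0]],
    [64, [-0.2, 0.9, 0], [0, 0, 0]],
    [64, [-0.2, 0.9, 0], [0, 0, 0]]
  ]
}}

```text
clock: 19.4
eef_pos: [492.0, 214.1, 224.1]
tool_rot: [3.141, -0.001, 1.574]
force: [0.6, 0.5, -0.7]
width: 64.2
gripper_force: 0.0
```

>>> {"fn": "send_rows", "kwargs": {
  "series": [
    [64, [-0.17, 0.9, 0], [0, 0, 0]],
    [64, [0, 0.6, 0], [0, 0, 0]],
    [64, [0, 0.4, -0.3], [0, 0, 0]],
    [64, [0, 0, -0.3], [0, 0, 0]],
    [64, [0, 0, 0], [0, 0, 0]]
  ]
}}

```text
clock: 20.02
eef_pos: [481.2, 326.1, 186.7]
tool_rot: [-3.14, 0.002, 1.575]
force: [0.5, -0.2, 0.5]
width: 64.2
gripper_force: 0.0
```

```bash
python3 lids.py 4
```

```text
side4 [552  93   8  40 203] [208.7 288.6 756.6]
side4 [272 190  18  15 207] [ 575.9 -127.9  149.7]
side4 [299 374  22  22 361] [480.  328.4  53.5]
top4 [226  96   9  47 190] [790.   60.6 143.4]
top4 [265 199  20  20 319] [578.1 -45.6 171.4]
top4 [303 200  20  20 325] [ 576.9 -131.7  149.4]
top4 [117 246  19  19 264] [480.9 326.3  53.2]
[482.6 326.  188.2] 20.125 [-0.91  0.6   0.42  1.75 -0.31  0.85 -0.35]
```

Both jars are seated: lids at (578,-46,171.4) and (577,-131,149.5). Now the short jar.

>>> {"fn": "send_rows", "kwargs": {
  "series": [
    [64, [-0.02, 0.02, -0.4], [0, 0, 0]],
    [64, [0, 0, -0.6], [0, 0, 0]],
    [64, [0, 0, -0.5], [0, 0, 0]],
    [64, [0, 0, -0.45], [0, 0, 0]],
    [64, [0, 0, -0.3], [0, 0, 0]],
    [64, [0, 0, -0.15], [0, 0, 0]],
    [60, [0, 0, -0.06], [0, 0, 0]],
    [52, [0, 0, 0], [0, 0, 0]]
  ]
}}

```text
clock: 21.12
eef_pos: [481.4, 327.8, 40.4]
tool_rot: [3.141, -0.001, 1.574]
force: [0.2, -1.2, -0.1]
width: 51.9
gripper_force: 0.0
```

>>> {"fn": "send_rows", "kwargs": {
  "series": [
    [48, [0, 0, 0], [0, 0, 0]],
    [46.5, [0, 0, 0], [0, 0, 0]],
    [45.5, [0, 0, 0], [0, 0, 0]],
    [45, [0, 0, 0], [0, 0, 0]],
    [44.5, [0, 0, 0], [0, 0, 0]]
  ]
}}

```text
clock: 21.75
eef_pos: [480.9, 327.7, 40.0]
tool_rot: [-3.141, -0.0, 1.574]
force: [-0.4, -0.2, 1.1]
width: 44.2
gripper_force: 0.4
```

>>> {"fn": "send_rows", "kwargs": {
  "series": [
    [44.1, [0, 0, 0], [0, 0, 0]],
    [43.8, [0, 0, 0], [0, 0, 0]],
    [43.4, [0, 0, 0], [0, 0, 0]],
    [43.4, [0, 0, 0], [0, 0, 0]]
  ]
}}

```text
clock: 22.25
eef_pos: [480.5, 327.7, 40.0]
tool_rot: [-3.141, -0.0, 1.575]
force: [-2.5, 0.1, 4.0]
width: 43.6
gripper_force: 2.4
```

>>> {"fn": "send_rows", "kwargs": {
  "series": [
    [43.1, [0, 0, 0], [0, 0, 0]],
    [43.1, [0, 0, 0], [0, 0, 0]]
  ]
}}

```text
clock: 22.5
eef_pos: [480.3, 327.7, 40.0]
tool_rot: [-3.141, -0.0, 1.575]
force: [-2.3, -0.5, 5.6]
width: 42.9
gripper_force: 2.8
```

>>> {"fn": "send_rows", "kwargs": {
  "series": [
    [42.9, [0, 0, 0], [0, 0, 0]],
    [42.9, [0, 0, 0], [0, 0, 0]]
  ]
}}

```text
clock: 22.75
eef_pos: [480.2, 327.7, 40.0]
tool_rot: [-3.14, -0.0, 1.575]
force: [-2.1, -0.6, 6.2]
width: 42.9
gripper_force: 2.9
```

>>> {"fn": "send_rows", "kwargs": {
  "series": [
    [42.6, [0, 0, 0], [0, 0, 0]],
    [42.6, [0, 0, 0.01], [0, 0, 0]]
  ]
}}

```text
clock: 23.0
eef_pos: [480.4, 327.7, 40.5]
tool_rot: [-3.141, 0.0, 1.575]
force: [-3.4, 0.9, 2.3]
width: 42.6
gripper_force: 1.2
```

```bash
python3 - <<'E'
from h import *
a=grab('side','side5');b=grab('top','top5')
cv2.imwrite('pics/v5.png',np.hstack([cv2.resize(a['img'][320:420,260:360],None,fx=4,fy=4),cv2.resize(b['img'][210:310,80:180],None,fx=4,fy=4)])[:,:,::-1])
E
```

```text
(no output)
```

View pics/v5.png

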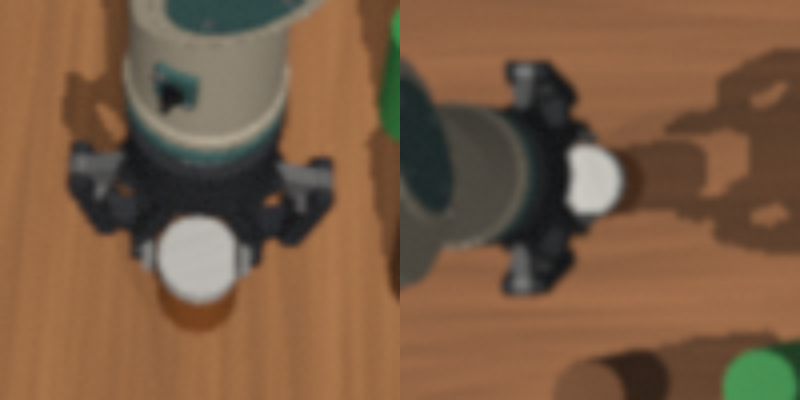

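```bash
python3 - <<'E'
from h import *
for t in('side4','side5','top4','top5'):
    d=load(t);P=dep(d);hs=cv2.cvtColor(d['img'],cv2.COLOR_RGB2HSV)
    m=(hs[...,1]<60)&(hs[...,2]>110)&(np.hypot(P[...,0]-480,P[...,1]-327)<32)&(P[...,2]<65)&(P[...,2]>35); q=P[m]
    c=np.linalg.lstsq(np.c_[q[:,:2]-[480,327],np.ones(len(q))],q[:,2],rcond=None)[0]
    print(t,len(q),c.round(3),np.percentile(q,[2,98],0).round(1).tolist(),q.mean(0).round(1))
print([ (k,np.round(v,2)) for k,v in sensors.read_state().items() if k in('width','gripper_force','force','torque','clock')])
E
```

```text
side4 344 [ 2.0000e-02 -5.7000e-02  5.3457e+01] [[461.0, 308.2, 43.6], [500.1, 347.8, 58.7]] [480.1 328.8  53.4]
side5 340 [-1.0000e-03 -2.0000e-02  5.3784e+01] [[461.2, 307.5, 46.5], [500.2, 348.1, 58.7]] [480.5 328.9  53.7]
top4 250 [-2.3000e-02  2.2000e-02  5.3321e+01] [[461.5, 307.0, 47.5], [500.9, 346.1, 58.6]] [480.6 325.7  53.3]
top5 185 [-2.2000e-02 -1.4000e-02  5.3209e+01] [[461.5, 306.2, 48.0], [501.0, 334.5, 58.4]] [481.6 321.   53.3]
[('clock', np.float64(23.1)), ('force', array([-2.64,  0.36,  3.44])), ('torque', array([0.  , 0.71, 0.01])), ('gripper_force', np.float64(1.75)), ('width', np.float64(42.39))]
```

The jar sits upright, but the pad force stays low. The pads seem to be riding over the lid's edge, so I'll open slightly, go 5.5 mm lower and regrip. The tips still clear the pocket rim at that height.

>>> {"fn": "send_rows", "kwargs": {
  "series": [
    [44.5, [0, 0, 0], [0, 0, 0]],
    [48, [0, 0, 0], [0, 0, 0]],
    [50, [0, 0, -0.05], [0, 0, 0]],
    [50, [0, 0, -0.045], [0, 0, 0]],
    [47, [0, 0, 0], [0, 0, 0]],
    [45.5, [0, 0, 0], [0, 0, 0]],
    [44.7, [0, 0, 0], [0, 0, 0]],
    [44.2, [0, 0, 0], [0, 0, 0]]
  ]
}}

```text
clock: 24.1
eef_pos: [480.7, 327.7, 34.9]
tool_rot: [-3.141, -0.0, 1.575]
force: [-0.6, -0.3, 0.9]
width: 43.9
gripper_force: 0.6
```

>>> {"fn": "send_rows", "kwargs": {
  "series": [
    [43.8, [0, 0, 0], [0, 0, 0]],
    [43.8, [0, 0, 0], [0, 0, 0]]
  ]
}}

```text
clock: 24.35
eef_pos: [480.8, 327.7, 34.9]
tool_rot: [-3.141, -0.0, 1.575]
force: [-1.7, -1.0, 2.1]
width: 43.8
gripper_force: 1.7
```

>>> {"fn": "send_rows", "kwargs": {
  "series": [
    [43.5, [0, 0, 0], [0, 0, 0]],
    [43.5, [0, 0, 0], [0, 0, 0]]
  ]
}}

```text
clock: 24.6
eef_pos: [480.8, 327.7, 34.9]
tool_rot: [-3.141, -0.0, 1.575]
force: [-1.3, -0.7, 4.0]
width: 43.8
gripper_force: 4.4
```

>>> {"fn": "send_rows", "kwargs": {
  "series": [
    [43.2, [0, 0, 0], [0, 0, 0]],
    [43.2, [0, 0, 0], [0, 0, 0]]
  ]
}}

```text
clock: 24.85
eef_pos: [480.8, 327.7, 34.9]
tool_rot: [-3.141, -0.0, 1.575]
force: [-3.6, -0.4, 4.6]
width: 43.1
gripper_force: 7.6
```

>>> {"fn": "send_rows", "kwargs": {
  "series": [
    [43.0, [0, 0, 0.01], [0, 0, 0]],
    [43.0, [0, 0, 0.02], [0, 0, 0]],
    [43.0, [0, 0, 0.03], [0, 0, 0]]
  ]
}}

```text
clock: 25.22
eef_pos: [481.4, 327.4, 38.3]
tool_rot: [3.141, 0.0, 1.574]
force: [-0.1, -0.5, -0.2]
width: 43.5
gripper_force: 9.7
```

>>> {"fn": "send_rows", "kwargs": {
  "series": [
    [43.0, [0, 0, 0.15], [0, 0, 0]],
    [43.0, [0, 0, 0.35], [0, 0, 0]],
    [43.0, [0, 0, 0.55], [0, 0, 0]],
    [43.0, [0, 0, 0.65], [0, 0, 0]],
    [43.0, [0.05, -0.3, 0.65], [0, 0, 0]],
    [43.0, [0.1, -0.6, 0.5], [0, 0, 0]],
    [43.0, [0.15, -0.8, 0.3], [0, 0, 0]],
    [43.0, [0.15, -0.9, 0.1], [0, 0, 0]]
  ]
}}

```text
clock: 26.22
eef_pos: [509.0, 170.9, 235.4]
tool_rot: [3.138, -0.002, 1.576]
force: [1.3, -0.7, -0.8]
width: 43.1
gripper_force: 9.7
```

>>> {"fn": "send_rows", "kwargs": {
  "series": [
    [43.0, [0.18, -0.9, 0], [0, 0, 0]],
    [43.0, [0.18, -0.9, 0], [0, 0, 0]],
    [43.0, [0.18, -0.9, 0], [0, 0, 0]],
    [43.0, [0.18, -0.9, 0], [0, 0, 0]],
    [43.0, [0.18, -0.9, 0], [0, 0, 0]],
    [43.0, [0.16, -0.9, 0], [0, 0, 0]],
    [43.0, [0.1, -0.7, 0], [0, 0, 0]],
    [43.0, [0, -0.3, 0], [0, 0, 0]]
  ]
}}

```text
clock: 27.22
eef_pos: [577.0, -215.9, 233.9]
tool_rot: [3.141, 0.002, 1.571]
force: [-0.1, 0.4, -1.6]
width: 43.3
gripper_force: 9.7
```

>>> {"fn": "send_rows", "kwargs": {
  "series": [
    [43.0, [0, 0, 0], [0, 0, 0]],
    [43.0, [0, 0, 0], [0, 0, 0]]
  ]
}}

```text
clock: 27.48
eef_pos: [577.8, -209.8, 233.3]
tool_rot: [-3.141, -0.002, 1.577]
force: [0.2, 0.4, -0.3]
width: 43.3
gripper_force: 9.7
```

>>> {"fn": "send_rows", "kwargs": {
  "series": [
    [43.0, [0, -0.1, -0.2], [0, 0, 0]],
    [43.0, [0, 0, -0.4], [0, 0, 0]],
    [43.0, [0, 0, -0.45], [0, 0, 0]],
    [43.0, [0, 0, -0.4], [0, 0, 0]],
    [43.0, [0, 0, -0.25], [0, 0, 0]],
    [43.0, [0, 0, -0.15], [0, 0, 0]],
    [43.0, [0, 0, -0.05], [0, 0, 0]],
    [43.0, [0, 0, 0], [0, 0, 0]]
  ]
}}

```text
clock: 28.48
eef_pos: [577.9, -218.5, 119.8]
tool_rot: [3.141, 0.0, 1.575]
force: [0.5, -0.0, -0.5]
width: 43.0
gripper_force: 9.7
```

>>> {"fn": "send_rows", "kwargs": {
  "series": [
    [43.0, [0, 0, 0], [0, 0, 0]]
  ]
}}

```text
clock: 28.6
eef_pos: [578.0, -218.6, 120.1]
tool_rot: [3.14, 0.0, 1.574]
force: [-0.2, -0.5, -0.8]
width: 43.0
gripper_force: 9.7
```

>>> {"fn": "send_rows", "kwargs": {
  "series": [
    [43.0, [0, 0.04, -0.04], [0, 0, 0]],
    [43.0, [0, 0, -0.05], [0, 0, 0]],
    [43.0, [0, 0, -0.045], [0, 0, 0]],
    [43.0, [0, 0, -0.025], [0, 0, 0]],
    [43.0, [0, 0, -0.015], [0, 0, 0]],
    [43.0, [0, 0, 0], [0, 0, 0]]
  ]
}}

```text
clock: 29.35
eef_pos: [577.4, -216.2, 109.1]
tool_rot: [-3.142, 0.0, 1.574]
force: [-1.0, 0.2, 0.9]
width: 43.3
gripper_force: 9.9
```

>>> {"fn": "send_rows", "kwargs": {
  "series": [
    [43.0, [0, 0, -0.015], [0, 0, 0]],
    [43.0, [0, 0, 0], [0, 0, 0]]
  ]
}}

```text
clock: 29.6
eef_pos: [577.8, -216.3, 108.9]
tool_rot: [3.141, 0.0, 1.574]
force: [-2.0, 0.5, 5.6]
width: 43.1
gripper_force: 10.2
```

>>> {"fn": "send_rows", "kwargs": {
  "series": [
    [43.0, [0, 0, -0.01], [0, 0, 0]],
    [43.0, [0, 0, 0], [0, 0, 0]]
  ]
}}

```text
clock: 29.85
eef_pos: [578.2, -216.4, 108.8]
tool_rot: [3.14, 0.0, 1.574]
force: [-1.1, 0.4, 7.8]
width: 43.2
gripper_force: 10.4
```

Seated at the height expected for pocket three. Releasing, rising and backing off toward the handle.

>>> {"fn": "send_rows", "kwargs": {
  "series": [
    [43.7, [0, 0, 0.015], [0, 0, 0]],
    [44.6, [0, 0, 0], [0, 0, 0]],
    [47, [0, 0, 0], [0, 0, 0]],
    [54, [0, 0, 0], [0, 0, 0]],
    [62, [0, 0, 0], [0, 0, 0]],
    [64, [0, 0, 0.1], [0, 0, 0]],
    [64, [0, 0, 0.4], [0, 0, 0]],
    [64, [0, 0, 0.6], [0, 0, 0]]
  ]
}}

```text
clock: 30.85
eef_pos: [576.8, -215.7, 174.5]
tool_rot: [-3.139, -0.001, 1.574]
force: [0.0, -0.5, 0.5]
width: 64.1
gripper_force: 0.0
```

>>> {"fn": "send_rows", "kwargs": {
  "series": [
    [64, [0, 0, 0.5], [0, 0, 0]],
    [40, [-0.4, 0.1, 0.2], [0, 0, 0]],
    [20, [-0.8, 0.3, 0], [0, 0, 0]],
    [0, [-0.8, 0.3, 0], [0, 0, 0]],
    [0, [-0.5, 0.3, 0], [0, 0, 0]],
    [0, [-0.1, 0.2, 0], [0, 0, 0]],
    [0, [0, 0, 0], [0, 0, 0]]
  ]
}}

```text
clock: 31.72
eef_pos: [422.8, -143.4, 216.9]
tool_rot: [3.14, 0.0, 1.576]
force: [1.1, -0.5, 1.0]
width: 0.1
gripper_force: 0.0
```

```bash
python3 lids.py 6; python3 - <<'E'
from h import *
for t in('top6','side6'):
    d=load(t);P=dep(d);X,Y,Z=P[...,0],P[...,1],P[...,2]
    for lo,hi in((450,482),):
        m=(X>lo)&(X<hi)&(Z>85)&(Z<115)&(Y>-230)&(Y<-50); q=P[m]; 
        if len(q): print(t,len(q),np.percentile(q,[5,50,95],0).round(1).tolist())
E
```

```text
side6 [272 190  17  15 210] [ 576.9 -127.8  149.7]
side6 [510 198  12  23 173] [ 50.   -2.  282.8]
side6 [268 209  19  16 236] [577.9 -41.5 171.9]
top6 [226  96   9  47 188] [790.1  60.5 143.9]
top6 [265 199  20  20 325] [579.1 -45.4 171.4]
top6 [303 200  20  20 320] [ 577.8 -131.9  149.2]
top6 [339 200  20  20 311] [ 577.9 -216.4  127.2]
top6 [220 406  23  14 259] [91.  77.6 11.3]
[ 423.3 -144.6  216.6] 31.825 [-0.08  0.38  0.47  2.07 -0.24  0.74  0.54]
top6 198 [[460.6, -191.8, 98.7], [467.7, -102.2, 103.9], [479.6, -69.4, 108.0]]
side6 218 [[461.0, -190.8, 98.4], [468.1, -121.7, 104.2], [479.0, -68.4, 109.1]]
```

View pics/side6.png

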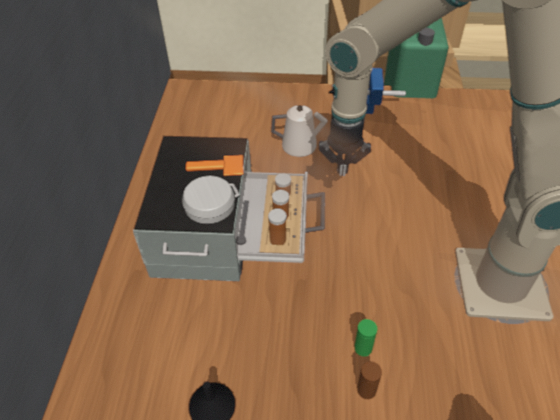

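All three jars stand upright in their pockets, with lids at (283,181), (281,198) and (277,217). The handle bar is at about (321,212) and the gripper is clear of it. The bar centre is near (465,-133,100). I'll bring the closed fingers down in front of it.

>>> {"fn": "send_rows", "kwargs": {
  "series": [
    [0, [0, 0.1, -0.3], [0, 0, 0]],
    [0, [0, 0.09, -0.5], [0, 0, 0]],
    [0, [0, 0, -0.5], [0, 0, 0]],
    [0, [0, 0, -0.4], [0, 0, 0]],
    [0, [0, 0, -0.25], [0, 0, 0]],
    [0, [0, 0, -0.08], [0, 0, 0]],
    [0, [0, 0, 0], [0, 0, 0]],
    [0, [0, 0, 0], [0, 0, 0]]
  ]
}}

```text
clock: 32.83
eef_pos: [422.2, -132.9, 95.0]
tool_rot: [3.14, 0.0, 1.574]
force: [-0.1, -0.0, -0.5]
width: -0.1
gripper_force: 0.0
```

>>> {"fn": "send_rows", "kwargs": {
  "series": [
    [0, [0.07, 0, 0], [0, 0, 0]],
    [0, [0.07, 0, 0], [0, 0, 0]],
    [0, [0.07, 0, 0], [0, 0, 0]],
    [0, [0.07, 0, 0], [0, 0, 0]],
    [0, [0.07, 0, 0], [0, 0, 0]],
    [0, [0.07, 0, 0], [0, 0, 0]]
  ]
}}

```text
clock: 33.58
eef_pos: [447.0, -132.6, 94.5]
tool_rot: [-3.142, -0.0, 1.574]
force: [-1.0, -0.5, 0.0]
width: -0.2
gripper_force: 0.0
```

>>> {"fn": "send_rows", "kwargs": {
  "series": [
    [0, [0.05, 0, 0], [0, 0, 0]],
    [0, [0.06, 0, 0], [0, 0, 0]],
    [0, [0.07, 0, 0], [0, 0, 0]],
    [0, [0.08, 0, 0], [0, 0, 0]],
    [0, [0.1, 0, 0], [0, 0, 0]],
    [0, [0.12, 0, 0], [0, 0, 0]],
    [0, [0.14, 0, 0], [0, 0, 0]],
    [0, [0.14, 0, 0], [0, 0, 0]]
  ]
}}

```text
clock: 34.58
eef_pos: [493.1, -132.6, 94.5]
tool_rot: [3.141, 0.0, 1.575]
force: [0.7, 0.3, 0.2]
width: -0.0
gripper_force: 0.0
```

>>> {"fn": "send_rows", "kwargs": {
  "series": [
    [0, [0.14, 0, 0], [0, 0, 0]],
    [0, [0.14, 0, 0], [0, 0, 0]],
    [0, [0.14, 0, 0], [0, 0, 0]],
    [0, [0.14, 0, 0], [0, 0, 0]],
    [0, [0.14, 0, 0], [0, 0, 0]],
    [0, [0.1, 0, 0], [0, 0, 0]],
    [0, [0.06, 0, 0], [0, 0, 0]],
    [0, [0, 0, 0], [0, 0, 0]]
  ]
}}

```text
clock: 35.58
eef_pos: [544.2, -132.5, 94.5]
tool_rot: [3.141, -0.0, 1.575]
force: [-1.9, -0.2, 1.3]
width: -0.1
gripper_force: 0.7
```

```bash
python3 lids.py 7; python3 - <<'E'
from h import *
a=load('side7');b=load('top7')
cv2.imwrite('pics/v7.png',np.hstack([cv2.resize(a['img'][120:300,140:340],None,fx=2,fy=2),cv2.resize(b['img'][110:290,220:420],None,fx=2,fy=2)])[:,:,::-1])
E
```

```text
side7 [550  28  10  23 131] [ -572.  -1466.9  -166.7]
side7 [266 191  17  14 152] [ 594.3 -123.5  149.3]
side7 [510 198  11  22 139] [ 50.5  -5.1 282.7]
side7 [262 208  19  17 236] [592.2 -41.4 171.7]
top7 [225  96  10  47 190] [790.2  60.6 143.6]
top7 [264 192  21  21 326] [593.3 -45.2 171.5]
top7 [267 405  35  15 487] [ 89.4 -58.5  11.5]
[ 543.9 -132.4   94.4] 35.675 [-0.04  0.7   0.35  1.89 -0.39  0.62  0.57]
```

View pics/v7.png

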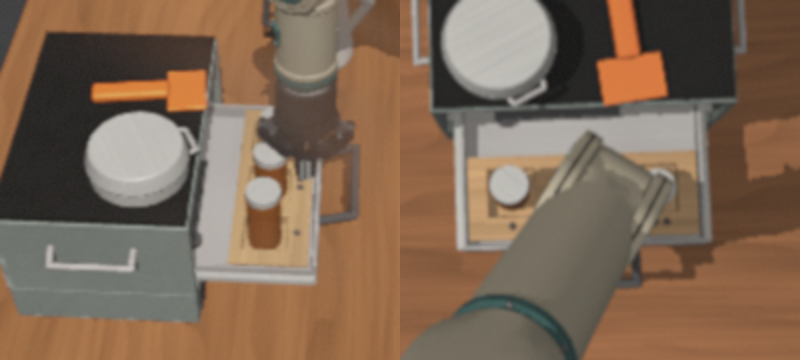

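The tray has moved only about 15 mm, while the fingers moved about 97 mm. The handle shows at (350,185) in the side crop, behind the fingers. I'll measure the bar, panel and fingers from depth before moving.

```bash
python3 - <<'E'
from h import *
for t in('side6','side7'):
    d=load(t);P=dep(d);X,Y,Z=P[...,0],P[...,1],P[...,2]
    print(t)
    for y0 in range(-210,-50,12):
        m=(abs(Y-y0)<6)&(Z>60)&(Z<125)&(X>430)&(X<540); q=P[m]
        h,_=np.histogram(q[:,0],np.arange(430,545,6)); print(y0,h.tolist())
    m=(abs(Y+132)<30)&(Z>60)&(Z<170)&(X>430)&(X<640); q=P[m]
    H,_,_=np.histogram2d(q[:,2],q[:,0],[np.arange(60,180,10),np.arange(430,645,10)]); print(H[::-1].astype(int))
d=load('side7'); print([np.round(proj(d,p)) for p in((544,-132,77),(544,-132,120),(480,-132,100),(525,-132,100))])
E
```

```text
side6
-210 [0, 0, 0, 0, 0, 0, 0, 0, 0, 0, 0, 0, 0, 0, 7, 6, 8, 8, 1]
-198 [0, 0, 0, 0, 0, 2, 3, 3, 2, 2, 4, 2, 3, 3, 7, 5, 8, 7, 4]
-186 [0, 0, 0, 0, 0, 5, 7, 7, 6, 9, 7, 6, 7, 6, 13, 7, 5, 6, 3]
-174 [0, 0, 0, 0, 0, 7, 4, 3, 0, 0, 0, 0, 0, 2, 5, 12, 7, 8, 3]
-162 [0, 0, 0, 0, 0, 7, 6, 3, 0, 0, 0, 0, 0, 3, 2, 7, 9, 6, 2]
-150 [0, 0, 0, 0, 0, 7, 7, 2, 0, 0, 0, 0, 0, 5, 6, 9, 9, 6, 2]
-138 [0, 0, 0, 0, 0, 7, 7, 4, 0, 0, 0, 0, 0, 4, 9, 5, 5, 7, 4]
-126 [0, 0, 0, 0, 0, 7, 9, 2, 0, 0, 0, 0, 0, 2, 9, 7, 6, 9, 1]
-114 [0, 0, 0, 0, 0, 7, 10, 0, 0, 0, 0, 0, 0, 4, 5, 7, 10, 8, 2]
-102 [0, 0, 0, 0, 0, 6, 9, 0, 0, 0, 0, 0, 0, 4, 11, 11, 10, 8, 4]
-90 [0, 0, 0, 0, 0, 8, 9, 0, 0, 0, 0, 0, 0, 2, 5, 12, 5, 7, 3]
-78 [0, 0, 0, 0, 0, 12, 7, 2, 4, 2, 2, 3, 2, 6, 7, 5, 8, 10, 1]
-66 [0, 0, 0, 0, 0, 8, 6, 10, 8, 7, 11, 8, 7, 12, 6, 7, 11, 8, 5]
-54 [0, 0, 0, 0, 0, 0, 0, 0, 0, 0, 0, 0, 0, 8, 6, 10, 7, 7, 3]
[[ 0  0  0  0  0  0  0  0  0  0  0  0  0  0  0  0  0  0  0  0  0]
 [ 0  0  0  0  0  0  0  0  0  0  0  0  8 22 27 22 17  0  0  0  0]
 [ 0  0  0  0  0  0  0  0  0  0  0  0  5 24 31 29 15  0  0  0  0]
 [ 
[... 1529 characters left out ...]
3 11 17 20  4  0  0]
 [ 0  0  0  0  0  0  0  0  0  0  5 15  4  1 11 19 27 24  8  0  0]
 [ 0  0  0  0  0  0  0  0  0  0  7 11 13  0 11 12 10  7  3  0  0]
 [ 0  0  0  0  0  0  0  0  0  0  7 11  8  0 10  9  7 10  3  0  0]
 [ 0  0  0  0  0  2  0  0  0  0  5  9  8  0 10  5  0  4  2  0  0]
 [ 0  0  0  0 27 43  0  0  0 16  6  0  0  0 10  0  0  0  0  0  0]
 [ 0  0  0  0  0  0  0  0  0 11 12 24 28 19 13  0  0  0  1 22 25]
 [ 0  0  0  0  0  0  0  0  0  2  3 16 15 17 13  0  0  0  1 26 24]
 [ 0  0  0  0  0  0  0  0  0  0 20  0  0 17 13  0  0  0  5  3  0]
 [ 0  0  0  0  0  0  0  0  0  0 12  0  0  1  0  0  0  0  0  0  0]]
[array([293., 215.]), array([293., 204.]), array([317., 210.]), array([300., 209.])]
```

```bash
python3 - <<'E'
from h import *
for t,x,y,z in(('side6',423,-144.6,216.6),('side1',442,228.4,147),('top6',423,-144.6,216.6),('side7',544,-132.5,94.5)):
    d=load(t);P=dep(d);X,Y,Z=P[...,0],P[...,1],P[...,2]
    m=(abs(X-x)<70)&(abs(Y-y)<40)&(Z>z-40)&(Z<z+100); q=P[m]
    print(t,len(q))
    for a in range(-30,90,10):
        s=q[(q[:,2]-z>=a)&(q[:,2]-z<a+10)]
        if len(s): print(a,len(s),(np.percentile(s[:,:2],[3,97],0)-[x,y]).round().tolist())
E
```

```text
side6 639
10 10 [[-4.0, 9.0], [8.0, 15.0]]
20 38 [[-11.0, 4.0], [13.0, 15.0]]
30 27 [[-10.0, 8.0], [14.0, 13.0]]
40 38 [[-11.0, -3.0], [15.0, 15.0]]
50 39 [[-20.0, -7.0], [20.0, 16.0]]
60 131 [[-32.0, -9.0], [33.0, 16.0]]
70 106 [[-40.0, -10.0], [40.0, 18.0]]
80 117 [[-49.0, -8.0], [48.0, 20.0]]
side1 606
10 3 [[-30.0, -7.0], [-30.0, -1.0]]
20 19 [[-40.0, 2.0], [42.0, 12.0]]
30 34 [[-43.0, 6.0], [46.0, 12.0]]
40 35 [[-42.0, 2.0], [46.0, 12.0]]
50 21 [[-42.0, 6.0], [47.0, 13.0]]
60 102 [[-56.0, -8.0], [58.0, 14.0]]
70 158 [[-58.0, -10.0], [63.0, 14.0]]
80 128 [[-61.0, -4.0], [63.0, 18.0]]
top6 6
80 2 [[49.0, 13.0], [51.0, 13.0]]
side7 1217
-30 57 [[-13.0, -33.0], [29.0, 38.0]]
-20 31 [[-9.0, -29.0], [33.0, 20.0]]
-10 181 [[-6.0, -34.0], [31.0, 39.0]]
0 114 [[-68.0, -36.0], [32.0, 37.0]]
10 79 [[-67.0, -37.0], [40.0, 30.0]]
20 51 [[-10.0, 6.0], [65.0, 22.0]]
30 77 [[-10.0, 5.0], [67.0, 23.0]]
40 66 [[-6.0, 5.0], [64.0, 23.0]]
50 160 [[-14.0, -14.0], [67.0, 23.0]]
60 117 [[-30.0, -9.0], [44.0, 16.0]]
70 77 [[-36.0, -12.0], [43.0, 17.0]]
80 100 [[-46.0, -9.0], [50.0, 19.0]]
```

The image shows the shut fingertips actually end about 15 mm above the reported TCP, so they rode over the bar. I'll go straight up and back out, then check the jars.

>>> {"fn": "send_rows", "kwargs": {
  "series": [
    [0, [-0.05, 0, 0.05], [0, 0, 0]],
    [0, [0, 0, 0.2], [0, 0, 0]],
    [0, [0, 0, 0.4], [0, 0, 0]],
    [0, [0, 0, 0.5], [0, 0, 0]],
    [0, [-0.4, 0, 0.2], [0, 0, 0]],
    [0, [-0.7, 0, 0], [0, 0, 0]],
    [0, [-0.6, 0, 0], [0, 0, 0]],
    [0, [-0.2, 0, 0], [0, 0, 0]]
  ]
}}

```text
clock: 36.67
eef_pos: [425.2, -132.6, 176.3]
tool_rot: [3.141, -0.001, 1.573]
force: [0.2, 0.1, 1.0]
width: -0.1
gripper_force: 0.0
```

>>> {"fn": "send_rows", "kwargs": {
  "series": [
    [0, [-0.15, 0, 0], [0, 0, 0]],
    [0, [0, 0, 0], [0, 0, 0]]
  ]
}}

```text
clock: 36.92
eef_pos: [418.7, -132.7, 175.8]
tool_rot: [3.141, 0.0, 1.575]
force: [1.3, -0.0, 0.3]
width: -0.2
gripper_force: 0.0
```

```bash
python3 lids.py 8; python3 - <<'E'
from h import *
import pk
for t in('top8','side8'):
    d=load(t);P=dep(d);X,Y,Z=P[...,0],P[...,1],P[...,2]
    m=(X>455)&(X<492)&(Z>90)&(Z<112)&(Y>-180)&(Y<-85); q=P[m]; print(t,len(q),np.percentile(q,[5,50,95],0).round(1).tolist() if len(q) else '')
    m=(X>505)&(X<540)&(Z>95)&(Z<107)&(Y>-260)&(Y<0); q=P[m]; print('panel',len(q),np.percentile(q,[5,50,95],0).round(1).tolist() if len(q) else '')
E
```

```text
side8 [432   0  26   9 179] [298.6  -5.4 742.6]
side8 [383  90  24   6 122] [ 233.4 -717.    64.2]
side8 [266 190  18  15 206] [ 591.1 -127.8  149.7]
side8 [509 198  13  23 172] [ 50.2  -2.9 283.1]
side8 [262 208  19  17 236] [592.2 -41.4 171.6]
top8 [226  96   9  47 190] [789.9  60.5 143.6]
top8 [264 193  21  19 322] [593.3 -45.2 171.4]
top8 [303 193  20  20 320] [ 592.3 -131.8  149.5]
top8 [339 194  20  20 310] [ 592.  -216.3  127.5]
top8 [343 283  22  48 171] [ 399.7 -162.4  604. ]
[ 419.2 -132.7  175.6] 37.025 [-0.07  0.43  0.44  2.14 -0.31  0.63  0.58]
top8 147 [[475.7, -177.0, 99.8], [481.4, -116.8, 103.8], [486.3, -88.3, 108.5]]
panel 323 [[510.9, -247.7, 95.7], [528.4, -131.9, 99.9], [532.3, -20.4, 104.1]]
side8 115 [[475.8, -175.5, 100.2], [481.0, -137.0, 105.6], [486.3, -92.3, 109.2]]
panel 197 [[509.3, -242.5, 96.3], [528.3, -114.4, 100.4], [532.2, -13.7, 104.6]]
```

All three jars moved with the tray and still stand (x≈592). The bar is now at x≈481, z≈104. I'll lower the fingers to TCP z≈68, so the tips are near 83, and push again while checking contact.

>>> {"fn": "send_rows", "kwargs": {
  "series": [
    [0, [0, 0, -0.3], [0, 0, 0]],
    [0, [0, 0, -0.5], [0, 0, 0]],
    [0, [0, 0, -0.5], [0, 0, 0]],
    [0, [0, 0, -0.35], [0, 0, 0]],
    [0, [0.1, 0, -0.14], [0, 0, 0]],
    [0, [0.2, 0, 0], [0, 0, 0]],
    [0, [0.15, 0, 0], [0, 0, 0]],
    [0, [0.05, 0, 0], [0, 0, 0]]
  ]
}}

```text
clock: 38.02
eef_pos: [449.7, -132.6, 68.8]
tool_rot: [3.139, 0.001, 1.575]
force: [-0.1, 0.3, -0.7]
width: 0.1
gripper_force: 0.0
```

>>> {"fn": "send_rows", "kwargs": {
  "series": [
    [0, [0.05, 0, 0], [0, 0, 0]],
    [0, [0.05, 0, 0], [0, 0, 0]],
    [0, [0.05, 0, 0], [0, 0, 0]],
    [0, [0.05, 0, 0], [0, 0, 0]],
    [0, [0.06, 0, 0], [0, 0, 0]],
    [0, [0.08, 0, 0], [0, 0, 0]],
    [0, [0.1, 0, 0], [0, 0, 0]],
    [0, [0.1, 0, 0], [0, 0, 0]]
  ]
}}

```text
clock: 39.02
eef_pos: [480.6, -132.2, 68.0]
tool_rot: [-3.141, -0.0, 1.575]
force: [-2.7, 1.3, 1.4]
width: -0.1
gripper_force: 1.2
```

```bash
python3 lids.py 9
```

```text
side9 [358   0  30  50 558] [407.7 -20.9 683.5]
side9 [550  28  10  23 131] [ -572.9 -1468.8  -167.8]
side9 [258 189  18  15 206] [ 612.3 -127.5  149.9]
side9 [510 197  10  21 121] [ 50.9  -8.5 283. ]
side9 [254 208  18  16 237] [613.3 -41.5 171.4]
top9 [226  96   9  47 190] [789.8  60.5 143.9]
top9 [264 182  21  20 320] [616.1 -44.6 171.6]
top9 [302 184  21  19 319] [ 614.9 -130.9  149.6]
top9 [338 184  21  20 314] [ 615.  -215.7  127.6]
top9 [277 405  25  15 326] [ 89.2 -71.6  11.3]
[ 482.2 -132.7   68.2] 39.125 [ 0.01  0.68  0.3   2.07 -0.44  0.45  0.66]
```

Pushing works: the jars now ride at x≈615. About 112 mm remains.

>>> {"fn": "send_rows", "kwargs": {
  "series": [
    [0, [0.08, 0, 0], [0, 0, 0]],
    [0, [0.12, 0, 0], [0, 0, 0]],
    [0, [0.13, 0, 0], [0, 0, 0]],
    [0, [0.13, 0, 0], [0, 0, 0]],
    [0, [0.13, 0, 0], [0, 0, 0]],
    [0, [0.13, 0, 0], [0, 0, 0]],
    [0, [0.13, 0, 0], [0, 0, 0]],
    [0, [0.13, 0, 0], [0, 0, 0]]
  ]
}}

```text
clock: 40.12
eef_pos: [539.5, -132.2, 68.0]
tool_rot: [-3.141, -0.0, 1.575]
force: [-1.6, 2.3, 0.1]
width: 0.5
gripper_force: 1.3
```

>>> {"fn": "send_rows", "kwargs": {
  "series": [
    [0, [0.13, 0, 0], [0, 0, 0]],
    [0, [0.13, 0, 0], [0, 0, 0]],
    [0, [0.13, 0, 0], [0, 0, 0]],
    [0, [0.13, 0, 0], [0, 0, 0]],
    [0, [0.1, 0, 0], [0, 0, 0]],
    [0, [0.06, 0, 0], [0, 0, 0]],
    [0, [0.03, 0, 0], [0, 0, 0]],
    [0, [0, 0, 0], [0, 0, 0]]
  ]
}}

```text
clock: 41.12
eef_pos: [582.2, -133.0, 68.2]
tool_rot: [3.141, 0.001, 1.574]
force: [-2.3, 0.2, -0.5]
width: -0.1
gripper_force: 0.4
```

Nearly home. I'll finish in small steps and watch the force.

>>> {"fn": "send_rows", "kwargs": {
  "series": [
    [0, [0.05, 0, 0], [0, 0, 0]],
    [0, [0.05, 0, 0], [0, 0, 0]],
    [0, [0.04, 0, 0], [0, 0, 0]],
    [0, [0, 0, 0], [0, 0, 0]]
  ]
}}

```text
clock: 41.62
eef_pos: [590.9, -132.8, 68.2]
tool_rot: [3.14, 0.001, 1.575]
force: [-0.2, 0.5, 0.2]
width: -0.3
gripper_force: 0.3
```

>>> {"fn": "send_rows", "kwargs": {
  "series": [
    [0, [0.03, 0, 0], [0, 0, 0]],
    [0, [0.03, 0, 0], [0, 0, 0]],
    [0, [0, 0, 0], [0, 0, 0]]
  ]
}}

```text
clock: 42.0
eef_pos: [594.2, -132.8, 68.2]
tool_rot: [3.141, 0.0, 1.575]
force: [-0.7, -0.3, -0.4]
width: -0.2
gripper_force: 0.6
```

>>> {"fn": "send_rows", "kwargs": {
  "series": [
    [0, [0.03, 0, 0], [0, 0, 0]],
    [0, [0, 0, 0], [0, 0, 0]]
  ]
}}

```text
clock: 42.25
eef_pos: [594.3, -132.7, 68.1]
tool_rot: [-3.139, -0.0, 1.574]
force: [-5.1, 0.3, 4.8]
width: 0.1
gripper_force: 2.6
```

>>> {"fn": "send_rows", "kwargs": {
  "series": [
    [0, [0.03, 0, 0], [0, 0, 0]],
    [0, [0, 0, 0], [0, 0, 0]]
  ]
}}

```text
clock: 42.5
eef_pos: [594.3, -132.7, 68.0]
tool_rot: [-3.136, -0.001, 1.574]
force: [-9.1, 0.4, 7.7]
width: -0.3
gripper_force: 4.5
```

>>> {"fn": "send_rows", "kwargs": {
  "series": [
    [0, [-0.1, 0, 0], [0, 0, 0]],
    [0, [-0.3, 0, 0], [0, 0, 0]],
    [0, [-0.6, 0, 0], [0, 0, 0]],
    [0, [-0.6, 0, 0.2], [0, 0, 0]],
    [0, [-0.6, 0, 0.6], [0, 0, 0]],
    [0, [-0.2, 0, 0.6], [0, 0, 0]],
    [0, [0, 0, 0.2], [0, 0, 0]],
    [0, [0, 0, 0], [0, 0, 0]]
  ]
}}

```text
clock: 43.5
eef_pos: [455.2, -132.6, 164.7]
tool_rot: [3.138, 0.001, 1.575]
force: [0.3, -0.4, 0.2]
width: -0.1
gripper_force: 0.0
```

```bash
python3 lids.py 10; python3 - <<'E'
from h import *
for t in('top10','side10'):
    d=load(t);P=dep(d);X,Y,Z=P[...,0],P[...,1],P[...,2]
    m=(X>590)&(X<635)&(Z>90)&(Z<112)&(Y>-175)&(Y<-88); q=P[m]; print(t,len(q),np.percentile(q,[5,50,95],0).round(1).tolist() if len(q) else '')
a=load('side10');b=load('top10')
cv2.imwrite('pics/v10.png',np.hstack([cv2.resize(a['img'][120:300,140:340],None,fx=2,fy=2),cv2.resize(b['img'][90:270,220:420],None,fx=2,fy=2)])[:,:,::-1])
E
```

```text
side10 [410   0  28  18 368] [331.   -1.2 735.8]
side10 [550  28  10  23 132] [ -572.8 -1468.9  -167.7]
side10 [458  60  26  17 368] [ -356.7 -1886.2  -588.9]
side10 [383  90  24   6 121] [ 233.7 -718.5   63.4]
side10 [509 198  13  23 173] [ 49.9  -3.5 282.8]
top10 [225  96  10  47 189] [790.4  60.6 143.6]
top10 [245 160 131  20 581] [ 668.1 -128.1   97.3]
top10 [340 258  23  46 173] [ 434.6 -162.1  591.1]
[ 453.9 -132.2  163.4] 43.6 [-0.08  0.5   0.43  2.07 -0.34  0.64  0.59]
top10 186 [[609.6, -170.7, 100.4], [615.1, -131.0, 104.8], [620.7, -91.3, 108.6]]
side10 112 [[609.8, -169.8, 101.4], [615.0, -129.2, 105.2], [620.7, -93.2, 109.6]]
```

View pics/v10.png

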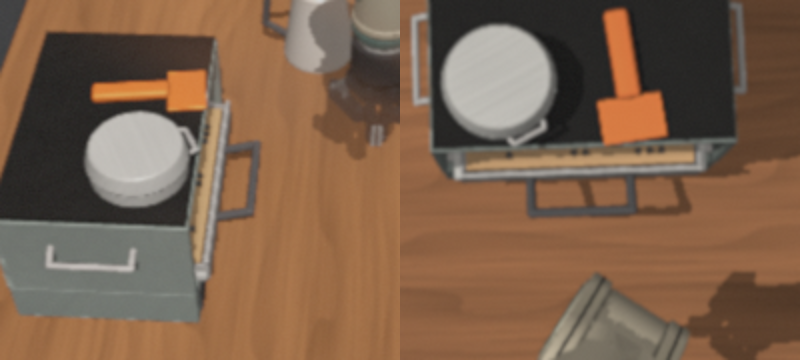

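The tray is home: the bar is at x=615, which is 60 mm in front of the chest front at 675. The fingers met a firm stop there. The mess kit and scraper have not moved, and the gripper is clear at (375,130) in the side crop. Handing in.

```bash
python3 -c "
from cell import ctrl; print(ctrl.finish_job())"
```

```text
the job is handed in; nothing more can be done
None
```

The job is handed in, though the verdict was not shown: I placed the tall, middle and short jars in pockets one, two and three and eased the tray onto its stop at 43.6 s; the first push slipped over the handle, and the jars were last seen standing with about 112 mm of travel left, since the chest hides them once the tray is shut.

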